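# Tong a tablet into the tin and shut it

### The job

Take the tongs from their stand and use them to carry the round tablet from the turntable to the open tin, setting it down on the bottom of the tin rather than dropping it in; never touch that tablet with the gripper itself, and leave the two square tablets and the other things on the shelf where they are. Stand the tongs back in their stand the way you found them, and close the tin's lid fully.

Things in the scene. Friction and masses are not known exactly. Their poses are not given: they have to be found in the camera images.
- tongs: Sprung steel tongs, 122 mm long, 70 g, upright in the stand, tips down. Origin: midway between the arms, on the underside of the two cross bars (4 mm thick, 48 mm along x) resting on the stand's rim; z up, y is the line along which the arms close. The bow (16 x 30 mm in x, y) tops out 61 mm above the origin, the arms hinge 52 mm above it, the tips end 61 mm below it
- tongs_grip (a point): On the tongs' axis, 28 mm above their origin: where the TCP should be to hold them from above. Rubber grip plates, 24 mm wide in x, face out to +y and -y from 10 to 43 mm above the origin; keep fingertips over the cross bars. At rest they measure 47 mm over their lower ends; squeezed to 36 mm they are parallel and the tip gap is 24 mm; the springs push each out with 2 to 5 N
- tongs_tips (a point): Midway between the tips, at their lower end. At rest the tip gap is 53 mm (59 mm over the outsides); each mm squeezed at the plates' lower end closes it 2.6 mm, to about 3 mm. Eased to 44 mm over the plates the tongs are still held and the gap is about 45 mm. Tip pads 16 mm wide in x, 14 mm high
- stand_rim (a point): Centre of the mouth of the tongs stand, a fixed steel pocket, at the height of its rim (75 mm above the shelf). Outside 36 mm (x) by 86 mm (y), inside 26 by 76 mm, 70 mm deep, on a 90 x 110 mm foot. x and y along the stand; the tongs stand with their y along the stand's y (either way round), cross bars lying across both long walls
- turntable: Plastic turntable, fixed, does not turn: disc of 180 mm diameter, top face 22 mm above its origin (centre of its underside, on the shelf), with a centre button 20 mm wide and 10 mm high. The three tablets lie on it about 55 mm from its centre, about 95 mm apart
- tablet: Round whitish tablet, 25 mm diameter, 14 mm high, 12 g, lying flat on the turntable. Origin: centre of its underside
- square1: Square whitish tablet, 24 x 24 x 14 mm, on the turntable; to be left alone. Origin: centre of its underside
- square2: Another square tablet, the same as square1; to be left alone. Origin: centre of its underside
- tin: Fixed open aluminium tin, 120 x 120 mm outside, 60 mm high, walls and floor 4 mm thick. Origin: centre of its underside on the shelf; z up, x points to the hinge side, the lid is hinged along its +x rim
- lid (a joint): Lid angle in rad: 0 fully shut, 1.57 upright; starts 1.35 to 1.6 open. The hinge is stiff: the lid stays where it is left and moves under 1 to 2 N at its edge. It closes by swinging its free edge over towards the tin's -x side and down
- lid_hinge (a point): Middle of the lid's hinge line, 60.5 mm above the shelf, at the middle of the tin's +x rim; axes turn with the lid: y along the hinge, the lid plate (120 x 120 mm, 6 mm thick) runs from here along -x with its outer face 6 mm along +z; at its free edge a flat tab 40 mm wide runs on for 15 mm
- lid_edge (a point): Middle of the lid's free edge on its outer face, 120 mm from the hinge (tab not counted)
- spray: Spray bottle, 68 mm diameter, 207 mm high, to be left alone. Origin: centre of its underside
- bucket: Ribbed steel peg bucket, 131 mm diameter, 110 mm high, with wooden clothes pegs in it, to be left alone. Origin: centre of its underside
- canister: Clip-top glass canister, closed, 94 mm diameter, 125 mm high, to be left alone. Origin: centre of its underside
- brush: Scraping brush, 240 mm long, 60 mm wide, 30 mm high, lying along its x, to be left alone. Origin: underside, near its middle

How it is judged:
On the way, in this order (a step that is already met when the one before it is completed fails the run):
1. the round tablet is lifted off the turntable between the tips of the tongs, the tongs held in the gripper (height (world z) of tablet above 0.05 m and contact force between tongs and tablet above 0.2 N and contact force between the fingers and tongs above 0.5 N), for 0.2 s.
2. the tablet is inside the tin, its underside within 25 mm of the tin's origin level, still in the tongs (x of tablet in the frame of tin between -0.054 and 0.054 m and y of tablet in the frame of tin between -0.054 and 0.054 m and z of tablet in the frame of tin below 0.025 m and contact force between tongs and tablet above 0.2 N and contact force between the fingers and tongs above 0.5 N), for 0.05 s.
At the end, for the whole second after the job is handed in: The round tablet rests in the tin, the lid is shut (within 0.05 rad), and the tongs stand at rest in their stand: origin within 15 mm of the mouth's centre sideways, cross bars on the rim within 6 mm, upright within 0.12 rad (x of tablet in the frame of tin between -0.054 and 0.054 m and y of tablet in the frame of tin between -0.054 and 0.054 m and z of tablet in the frame of tin below 0.03 m and value of joint lid below 0.05 rad and linear speed of each of tablet, tongs below 0.02 m/s and horizontal distance between tongs and stand_rim below 0.015 m and z of tongs in the frame of stand_rim between -0.006 and 0.006 m and angle between tongs's own z axis and vertical below 0.12 rad); the robot touches nothing.
It fails at once if the robot itself touches the round tablet (contact force between any of the fingers, the arm and tablet above 0.3 N).
It fails at once if a square tablet is moved more than 15 mm (distance of any of square1, square2 from where it was at the start of the episode above 0.015 m).
It fails at once if a bystander is moved more than 20 mm (distance of any of spray, bucket, canister, brush from where it was at the start of the episode above 0.02 m).
It also fails if it takes over 72 s, if anything falls off the work surface, if the arm or the gripper's body presses on something with over 40 N, if the wrist force passes 120 N, or if a joint passes its speed limit or range.

### The arm

A 7-joint arm with a two-finger parallel gripper is mounted at the origin on the work surface. World frame = base frame: x ahead of the robot, y to its left, z up, the work surface at z = 0. Lengths are in m, angles in rad, forces in N, time in s.
With the tool pointing down it reaches from about 0.425 to 0.925 m from the base axis. Payload 6.8 kg.
Tool frame: the origin (TCP) lies between the finger pads, 19 mm behind the fingertips; this is the grasp point; z points along the fingers, y is the line along which they close (so a half turn about z gives the same grasp; the last joint's range is limited). The gripper opens to 85 mm and grips with 20 to 120 N. Pads are 22 mm wide; open, the fingers measure 114 mm over their backs; the gripper's body (76 mm by 85 mm) begins 54 mm behind the grasp point. The pads swing forward as they close: fully open they stand 13 mm farther back than shut.
Start: joints at [-1.219, 0.477, 0.022, 1.555, -0.011, 1.109, -0.083], TCP at [0.3, 0.605, 0.25] pointing down, gripper open.
Joint ranges: [-2.96, 2.96], [-0.34, 2.1], [-1.41, 1.46], [0.24, 2.44], [-1.37, 4.51], [0.17, 1.92], [-2.96, 2.96]. Speed limits (rad/s): [2.39, 2.39, 3.14, 3.14, 3.14, 3.14, 3.14].

### API

Orientations are given as [roll, pitch, yaw] about the fixed x, y, z axes, in that order (R = Rz(yaw) Ry(pitch) Rx(roll)).
In Python, from workcell import arm, optics, job gives the robot as it stands. The module is installed in compiled form; this text tells all that it offers.
- The arm moves only by the tool arm_command, never from a script. Its argument "rows" is one flat list of numbers, 7 for each row, row after row: the shift along the tool's x, y, z each as a share of 0.025 m, from -1 to 1, then the turn, a rotation vector about the tool's x, y, z each as a share of 2 rad, from -1 to 1, then the opening, from 0 (shut) to 1 (fully open). A call has 1 to 12 rows; each row shifts and turns the commanded pose from where the row before left it, along the tool's axes as they then stand; what a row does not reach is not made up. A row lasts 1/10 s, in which the tool goes at most 50 mm and 8.59 degrees, less where a joint would pass 70% of its speed; a pose out of reach is approached as far as the arm can. A call with a number of a shift or a turn outside -1 to 1 is refused whole. A call with a gripper value outside its range is refused whole. The fingers move at their own pace and stop on an object; "squeeze" is the grip in N (left out, the last holds). Time passes only in rows, so rows that do not move let the fingers close. It gives the time, the measured TCP pose, the force, the opening and the grip force at its end, in the units of the state.
- arm.sense(): the state, without advancing time (a new reading comes with each control period).
- optics.snapshot(name): name is "scene" or "top"; returns a dict with "image" (480x640x3 uint8, red, green, blue), "z_map" (480x640 float32, m along the optical axis (not along the pixel's ray), 0 where there is no reading), "fx", "fy", "cx", "cy" (pixels), "view" (4x4, takes a point from world to camera coordinates). Camera axes: x right, y up, looking along -z (the intrinsics and any distortion apply to the point x, -y, -z); pixel columns grow to the right and rows downward; lengths in m; the calibration is good to about 2 mm. A picture is of the moment at which its call begins.
- job.close_job(): hands the job in; it is judged then, once.
The state is a dict: "clock": time; "joint_positions": joint angles; "qvel": joint speeds; "effort": joint torques, N m; "eef_pos": TCP position; "tool_rot": TCP orientation; "ft_force": force on the tool from outside, world axes, zero at the start; "wrist_torque": the same for the moment, N m; "opening": finger opening in m; "grasp_force": force on a finger pad.
Only numpy, scipy, OpenCV 4.12 (cv2) and the standard library are available. Lean on these libraries where they do the work, as an engineer would, in place of code of your own. Each camera call takes 0.05 s, during which the arm holds its last target. There are 200 camera calls.

## Working session

There is one attempt and no reset: what is moved stays moved. The work goes in short steps, Python scripts to look and compute and a tool call to move; the robot and the scene stay as the last step left them, time stands still between calls to the robot, and variables do not carry over. Pictures are saved under pics/ and viewed, at most 10 in all, crops included, and the job is handed in when it is done.

Besides the shell and the picture viewer there is one more tool, called after "Emit:" as name(argument=value, ...) on one line, values as JSON. arm_command: Moves the arm, as the interface text tells. Shift numbers are shares of 0.025 m and turn numbers shares of 2 rad, none past 1 either way. Its arguments: {"type":"object","properties":{"rows":{"type":"array","items":{"type":"number","minimum":-1,"maximum":1}},"squeeze":{"type":"number"}},"required":["rows"]}

```bash
mkdir -p pics; cat > h.py <<'E'
import numpy as np, cv2
from workcell import arm, optics, job
def snap(n,f=None):
    s=optics.snapshot(n)
    if f: cv2.imwrite('pics/'+f,s['image'][:,:,::-1])
    return s
def cloud(s):
    z=s['z_map'];v,u=np.mgrid[:480,:640]
    P=np.stack([(u-s['cx'])/s['fx']*z,-(v-s['cy'])/s['fy']*z,-z,np.ones_like(z)],-1)
    W=P@np.linalg.inv(s['view']).T
    W=W[...,:3]; W[z==0]=np.nan
    return W
E
python3 - <<'E'
from h import *
for n in('scene','top'):
    s=snap(n,n+'.png'); np.savez(n,**s)
    print(n,s['fx'],s['cx'],s['cy'],np.linalg.inv(s['view']).round(3).tolist(), (s['z_map']==0).mean())
print(arm.sense())
E
```

```text
scene 572.5217179889501 321.2347964618487 237.7983956602757 [[0.827, -0.394, 0.401, 1.228], [0.562, 0.595, -0.574, -0.984], [-0.012, 0.7, 0.714, 1.222], [0.0, 0.0, 0.0, 1.0]] 0.009586588541666666
top 439.48357323843294 318.36339347568105 239.16959275172024 [[-0.01, 0.989, -0.146, 0.453], [-1.0, -0.007, 0.02, -0.085], [0.018, 0.146, 0.989, 1.078], [0.0, 0.0, 0.0, 1.0]] 0.0039453125
{'clock': 0.1, 'joint_positions': array([-1.21910425,  0.47771262,  0.02232113,  1.5563849 , -0.0114673 ,
        1.10927896, -0.08311956]), 'qvel': array([-0.00030563, -0.00159172,  0.00021712, -0.00023346, -0.00018827,
       -0.00013978, -0.00012282]), 'effort': array([ 3.90648987e-03, -5.97764575e+01,  1.61339577e+00, -2.81959909e+01,
        1.28051321e-02,  4.95504064e-03,  7.02249565e-06]), 'eef_pos': array([0.29931615, 0.60443416, 0.24911208]), 'tool_rot': array([-3.13994274e+00,  1.39857899e-04,  2.68183453e+00]), 'ft_force': array([ 0.09407352, -0.36913289,  0.46627664]), 'wrist_torque': array([ 0.00473782, -0.02731508,  0.01654861]), 'grasp_force': 0.0, 'opening': 0.08496986915651956}
```

View pics/scene.png

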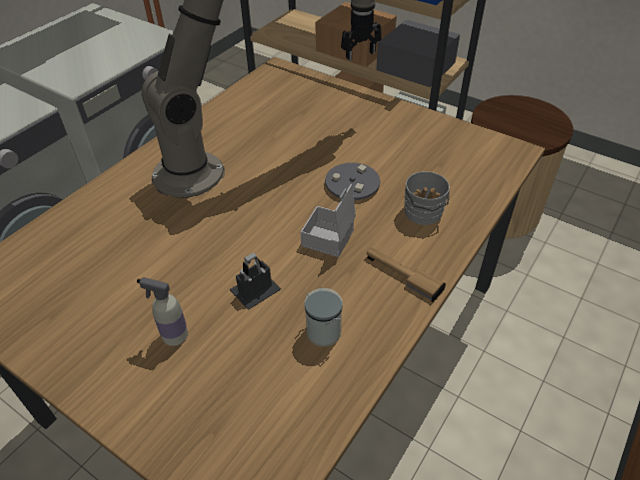

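View pics/top.png

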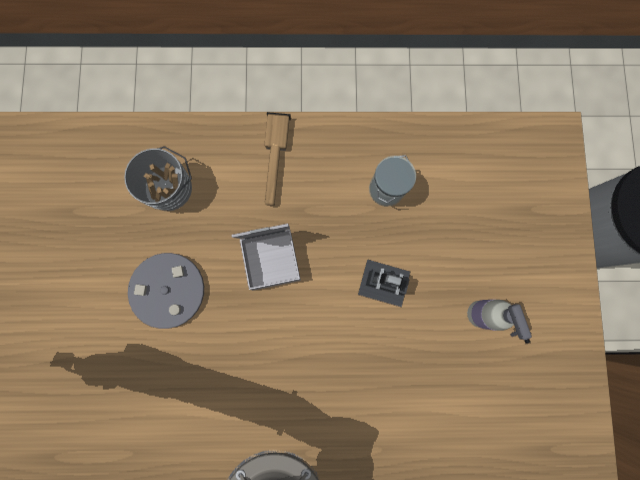

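The scene view shows the stand at about (252,280), the tin at (328,230), and the turntable at (352,182). In the top view, the stand is at (384,283) and the tin at (270,258) with its lid on the upper side. The turntable is at (166,290), the round tablet is probably at (174,310), and the squares are at (178,272) and (140,290). Next I'll measure.

```bash
cat > m.py <<'E'
from h import *
def rect(P):
    r=cv2.minAreaRect(np.float32(P)); return np.round(r[0],4),np.round(r[1],4),round(r[2],1)
S={n:dict(np.load(n+'.npz')) for n in('top','scene')}
C={n:cloud(S[n]) for n in S}
for n in S:
    W=C[n]; X,Y,Z=W[...,0],W[...,1],W[...,2]
    print('==',n)
    t=(X>.2)&(X<.9)&(abs(Y)<.7)
    print('table z',np.nanmedian(Z[t&(abs(Z)<.01)]))
    # turntable
    m=t&(Z>.017)&(Z<.027)&(Y>.1)&(Y<.4)
    m=cv2.morphologyEx(m.astype(np.uint8),cv2.MORPH_OPEN,np.ones((3,3)))
    k,l,st,ce=cv2.connectedComponentsWithStats(m); i=1+st[1:,4].argmax()
    q=W[l==i][:,:2]; c,r=cv2.minEnclosingCircle(np.float32(q)); print('disc',c,r,len(q))
    d=np.hypot(X-c[0],Y-c[1])
    m=((d<.085)&(Z>.0295)&(Z<.06)).astype(np.uint8)
    k,l,st,ce=cv2.connectedComponentsWithStats(m)
    for j in range(1,k):
        if st[j,4]>5:
            q=W[l==j]; print('tab',ce[j].round(1),st[j,4],np.nanmedian(q,0).round(4),rect(q[:,:2]))
    # stand
    for lo,hi,nm in((.068,.0785,'rim'),(.0785,.09,'bars'),(.1,.14,'bow'),(.128,.14,'bowtop'),(.002,.012,'foot')):
        m=(X>.3)&(X<.55)&(Y>-.36)&(Y<-.13)&(Z>lo)&(Z<hi); q=W[m]
        if len(q)>5: print(nm,len(q),q.mean(0).round(4),rect(q[:,:2]))
    m=(X>.35)&(X<.6)&(Y>-.1)&(Y<.13)&(Z>.054)&(Z<.066); q=W[m]; print('tinrim',len(q),rect(q[:,:2]))
    m=(X>.35)&(X<.65)&(Y>-.1)&(Y<.15)&(Z>.075); q=W[m]; print('lid',len(q),q.mean(0),np.nanmax(q,0),np.nanmin(q,0))
    u=np.linalg.svd(q-q.mean(0),full_matrices=False)[2]; print('lid normal',u[2])
    for nm,x0,x1,y0,y1 in(('spray',.25,.45,-.6,-.35),('can',.5,.75,-.35,-.15),('bucket',.5,.75,.2,.45),('brush',.5,.85,-.0,.12)):
        m=(X>x0)&(X<x1)&(Y>y0)&(Y<y1)&(Z>.02); q=W[m]
        if len(q): print(nm,q.mean(0).round(3),q.min(0).round(3),q.max(0).round(3))
im=S['top']['image'][:,:,::-1]
a=cv2.resize(im[245:335,120:210],(400,400),interpolation=cv2.INTER_CUBIC);b=cv2.resize(im[250:320,350:420],(400,400),interpolation=cv2.INTER_CUBIC)
cv2.imwrite('pics/crop.png',np.hstack([a,b]))
E
python3 m.py
```

```text
== top
table z 0.0006838454374535896
disc (0.4892699718475342, 0.25795990228652954) 0.08993059396743774 4006
tab [177.3 271.5] 111 [0.5317 0.2271 0.0367] (array([0.5328, 0.2287]), array([0.0248, 0.0252]), 14.1)
tab [139.7 289.9] 113 [0.49   0.3127 0.0366] (array([0.4905, 0.3139]), array([0.0252, 0.0242]), 76.6)
tab [164.2 290.2] 53 [0.4896 0.2574 0.0324] (array([0.4898, 0.2573]), array([0.0179, 0.018 ]), 72.3)
tab [174.3 309.6] 96 [0.4431 0.2306 0.0367] (array([0.4441, 0.2311]), array([0.025 , 0.0208]), 89.4)
rim 212 [ 0.502  -0.2641  0.0753] (array([ 0.5037, -0.266 ]), array([0.0868, 0.0477]), 75.4)
bars 78 [ 0.5014 -0.2615  0.0801] (array([ 0.5028, -0.2654]), array([0.0844, 0.0466]), 73.1)
bow 178 [ 0.5037 -0.2619  0.1289] (array([ 0.5032, -0.265 ]), array([0.0407, 0.0232]), 72.5)
bowtop 120 [ 0.503  -0.2657  0.1354] (array([ 0.5031, -0.2657]), array([0.0306, 0.0195]), 73.0)
foot 2682 [ 0.4377 -0.2439  0.0037] (array([ 0.425 , -0.2449]), array([0.2499, 0.2298]), 0.0)
tinrim 256 (array([0.5548, 0.0081]), array([0.113 , 0.1197]), 11.2)
lid 307 [0.60640675 0.01686705 0.16070593] [0.62
[... 1077 characters left out ...]
, 78.9)
bowtop 71 [ 0.5055 -0.2694  0.1355] (array([ 0.5039, -0.2683]), array([0.0308, 0.0212]), 76.6)
foot 2660 [ 0.4255 -0.2571  0.0048] (array([ 0.425, -0.245]), array([0.2296, 0.2497]), 89.9)
tinrim 186 (array([0.543 , 0.0048]), array([0.0891, 0.1296]), 11.9)
lid 682 [0.61405607 0.01327512 0.13696284] [0.63360612 0.08037582 0.20025732] [ 0.59352625 -0.04377878  0.07507934]
lid normal [0.9726015  0.1885002  0.13606617]
spray [ 0.429 -0.513  0.147] [ 0.372 -0.534  0.02 ] [ 0.45  -0.467  0.215]
can [ 0.635 -0.283  0.092] [ 0.5   -0.327  0.02 ] [ 0.75  -0.222  0.143]
bucket [0.651 0.271 0.057] [0.5  0.2  0.02] [0.75  0.347 0.116]
brush [0.633 0.033 0.082] [0.5  0.   0.02] [0.849 0.08  0.2  ]
```

View pics/crop.png

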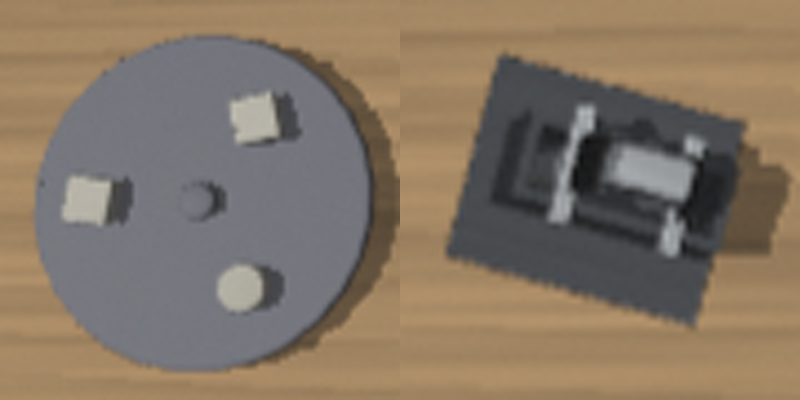

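The left crop shows the round tablet at the lower right of the turntable, around top-view (174,309), with the squares at the other two spots. The right crop shows the tongs with two light cross bars and the bow, tilted about 16° in the image. I'll refine the headings, the tin and the lid.

```bash
cat > m2.py <<'E'
from m import *
print('#####')
def ray(s,u,v,z):
    T=np.linalg.inv(s['view']); u=np.atleast_1d(u);v=np.atleast_1d(v)
    d=np.stack([(u-s['cx'])/s['fx'],-(v-s['cy'])/s['fy'],-np.ones(len(u))],-1)@T[:3,:3].T
    return T[:3,3]+d*((z-T[2,3])/d[:,2])[:,None]
s=S['top'];W=C['top'];g=s['image'].astype(int)
X,Y,Z=[W[...,i] for i in range(3)]
m=((X>.4)&(X<.6)&(Y>-.36)&(Y<-.17)&(Z>.0032)&(Z<.009)).astype(np.uint8)
m2=((g[...,0]<95)&(X>.4)&(X<.6)&(Y>-.36)&(Y<-.17)&(g[...,0]-g[...,2]<12)).astype(np.uint8)
for k in(m,m2):
    k=cv2.morphologyEx(k,cv2.MORPH_OPEN,np.ones((3,3)))
    v,u=np.nonzero(k); print('foot',rect(ray(s,u,v,.005)[:,:2]))
# tablet by colour
m=((g[...,0]>140)&(g[...,2]>115)&(abs(X-.444)<.03)&(abs(Y-.231)<.03)&(Z>.015)).astype(np.uint8)
v,u=np.nonzero(m); q=ray(s,u,v,.036); print('tablet',len(q),q.mean(0),cv2.minEnclosingCircle(np.float32(q[:,:2])))
# bow top: bright
m=(Z>.13)&(X>.4)&(X<.6)&(Y>-.36)&(Y<-.17); v,u=np.nonzero(m); print('bowtop',rect(ray(s,u,v,.135)[:,:2]))
# bars in both: bright px
for n in S:
    W=C[n];ss=S[n];gg=ss['image'].astype(int);m=(W[...,2]>.0775)&(W[...,2]<.09)&(W[...,0]>.44)&(W[...,0]<.57)&(W[...,1]>-.33)&(W[...,1]<-.2)
    v,u=np.nonzero(m); print(n,'bars',rect(ray(ss,u,v,.079)[:,:2]))
# tin in rotated frame
for a in(11.,):
    c,si=np.cos(np.deg2rad(a)),np.sin(np.deg2rad(a))
    for n in C:
        W=C[n];m=(W[...,0]>.4)&(W[...,0]<.66)&(W[...,1]>-.1)&(W[...,1]<.15)&(W[...,2]>.03)
        q=W[m];p=np.c_[q[:,0]*c+q[:,1]*si,-q[:,0]*si+q[:,1]*c,q[:,2]]
        r=p[(p[:,2]<.064)&(p[:,2]>.054)];print(n,'rim u,v',np.percentile(r[:,0],[1,99]),np.percentile(r[:,1],[1,99]))
        l=p[p[:,2]>.08];b=np.polyfit(l[:,2],l[:,0],1);print('lid u at hinge/edge',np.polyval(b,[.06,.18]),b,l[:,2].max(), np.percentile(l[:,1],[1,99]))
E
python3 m2.py | sed -n '/#####/,$p'
```

```text
#####
foot (array([ 0.5033, -0.2639]), array([0.1072, 0.0887]), 73.1)
foot (array([ 0.5038, -0.267 ]), array([0.1116, 0.0875]), 73.6)
tablet 85 [0.44442301 0.23306457 0.036     ] ((0.4444199502468109, 0.23301471769809723), 0.011849035508930683)
bowtop (array([ 0.5031, -0.2653]), array([0.0311, 0.0193]), 74.2)
top bars (array([ 0.5028, -0.2655]), array([0.0843, 0.047 ]), 73.7)
scene bars (array([ 0.502 , -0.2671]), array([0.0854, 0.0488]), 74.6)
top rim u,v [0.48968957 0.60927017] [-0.15774036 -0.0382253 ]
lid u at hinge/edge [0.60810264 0.59662242] [-0.09566857  0.61384276] 0.19844152102795665 [-0.15699609 -0.04043601]
scene rim u,v [0.48993018 0.61338941] [-0.16240953 -0.03605582]
lid u at hinge/edge [0.61585865 0.59940822] [-0.13708686  0.62408386] 0.200257315320145 [-0.16058452 -0.03991584]
```

Emit:
arm_command(rows=[-1, 0.3, 0, 0, 0, -0.022, 1, -1, 0.3, 0, 0, 0, -0.022, 1, -1, 0.3, 0, 0, 0, -0.022, 1, -1, 0.3, 0, 0, 0, -0.022, 1, -1, 0.3, 0, 0, 0, 0, 1, -1, 0.3, 0, 0, 0, 0, 1, -1, 0.3, 0, 0, 0, 0, 1, -1, 0.3, 0, 0, 0, 0, 1, -0.3, -1, 0, 0, 0, 0, 1, -0.3, -1, 0, 0, 0, 0, 1, -0.3, -1, 0, 0, 0, 0, 1, -0.3, -1, 0, 0, 0, 0, 1])

```text
clock: 1.3
eef_pos: [0.5083, 0.4893, 0.2492]
tool_rot: [-3.14, -0.001, 2.858]
ft_force: [0.9, -0.1, 0.5]
opening: 0.0852
grasp_force: 0.0
```

Emit:
arm_command(rows=[-0.3, -1, 0, 0, 0, 0, 1, -0.3, -1, 0, 0, 0, 0, 1, -0.3, -1, 0, 0, 0, 0, 1, -0.3, -1, 0, 0, 0, 0, 1, -0.3, -1, 0, 0, 0, 0, 1, -0.3, -1, 0, 0, 0, 0, 1, -0.3, -1, 0, 0, 0, 0, 1, -0.3, -1, 0, 0, 0, 0, 1, -0.3, -1, 0, 0, 0, 0, 1, -0.3, -1, 0, 0, 0, 0, 1, -0.3, -1, 0, 0, 0, 0, 1, -0.3, -1, 0, 0, 0, 0, 1])

```text
clock: 2.5
eef_pos: [0.5105, 0.1763, 0.2497]
tool_rot: [-3.141, -0.001, 2.858]
ft_force: [0.5, -0.4, -0.7]
opening: 0.0857
grasp_force: 0.0
```

Emit:
arm_command(rows=[-0.3, -1, 0, 0, 0, 0, 1, -0.3, -1, 0, 0, 0, 0, 1, -0.3, -1, 0, 0, 0, 0, 1, -0.3, -1, 0, 0, 0, 0, 1, -0.3, -1, 0, 0, 0, 0, 1, -0.3, -1, 0, 0, 0, 0, 1, -0.3, -1, 0, 0, 0, 0, 1, -0.3, -1, 0, 0, 0, 0, 1, -0.3, -1, 0, 0, 0, 0, 1, -0.3, -1, 0, 0, 0, 0, 1, 0, 0, 0, 0, 0, 0, 1, 0, 0, 0, 0, 0, 0, 1])

```text
clock: 3.7
eef_pos: [0.5125, -0.0838, 0.2497]
tool_rot: [3.142, -0.001, 2.856]
ft_force: [-0.6, -0.7, 0.1]
opening: 0.0853
grasp_force: 0.0
```

```bash
cat > d.py <<'E'
# python3 d.py x y z yaw_deg : shares from here to there (shift after turn)
import sys
from h import *
from scipy.spatial.transform import Rotation as R
t=np.array(sys.argv[1:4],float);yw=np.deg2rad(float(sys.argv[4]))
s=arm.sense();p=s['eef_pos'];r=s['tool_rot']
G=R.from_euler('xyz',[np.pi,0,yw]);A=R.from_euler('xyz',r)
print('t',s['clock'],'p',p.round(4),'rpy deg',np.rad2deg(r).round(2),'open',round(s['opening'],4),'grip',round(s['grasp_force'],1),'F',s['ft_force'].round(1))
print('shift (after turn)',(G.inv().apply(t-p)/.025).round(2),'turn',((A.inv()*G).as_rotvec()/2).round(3),'j7',s['joint_positions'].round(2))
E
python3 d.py .503 -.266 .103 163.8
```

```text
t 3.7 p [ 0.5125 -0.0838  0.2497] rpy deg [ 1.8000e+02 -4.0000e-02  1.6366e+02] open 0.0853 grip 0.0 F [-0.6 -0.7  0.1]
shift (after turn) [-1.67 -7.11  5.87] turn [ 0.    -0.    -0.001] j7 [-0.17  0.22  0.25  1.94 -0.07  0.99  1.39]
```

Emit:
arm_command(rows=[-0.2, -0.9, 0, 0, 0, 0, 1, -0.2, -0.9, 0, 0, 0, 0, 1, -0.2, -0.9, 0, 0, 0, 0, 1, -0.2, -0.9, 0, 0, 0, 0, 1, -0.2, -0.9, 0, 0, 0, 0, 1, -0.2, -0.9, 0, 0, 0, 0, 1, -0.2, -0.9, 0, 0, 0, 0, 1, -0.27, -0.81, 0, 0, 0, 0, 1, 0, 0, 0.6, 0, 0, 0, 1, 0, 0, 0.6, 0, 0, 0, 1, 0, 0, 0.6, 0, 0, 0, 1, 0, 0, 0, 0, 0, 0, 1])

```text
clock: 4.9
eef_pos: [0.5025, -0.2637, 0.2029]
tool_rot: [3.141, -0.004, 2.86]
ft_force: [-0.6, 0.9, 0.1]
opening: 0.0852
grasp_force: 0.0
```

```bash
python3 d.py .503 -.266 .103 163.8
```

```text
t 4.9 p [ 0.5025 -0.2637  0.2029] rpy deg [179.95  -0.24 163.87] open 0.0852 grip 0.0 F [-0.6  0.9  0.1]
shift (after turn) [-0.04 -0.08  3.99] turn [ 0.    -0.002  0.001] j7 [ 0.11  0.36  0.33  1.88 -0.15  0.93  1.8 ]
```

Emit:
arm_command(rows=[0, -0.08, 0.6, 0, 0, 0, 1, 0, 0, 0.6, 0, 0, 0, 1, 0, 0, 0.6, 0, 0, 0, 1, 0, 0, 0.6, 0, 0, 0, 1, 0, 0, 0.6, 0, 0, 0, 1, 0, 0, 0.5, 0, 0, 0, 1, 0, 0, 0.48, 0, 0, 0, 1, 0, 0, 0, 0, 0, 0, 1], squeeze=30)

```text
clock: 5.7
eef_pos: [0.5021, -0.267, 0.1042]
tool_rot: [3.141, -0.002, 2.858]
ft_force: [0.0, -0.5, 0.7]
opening: 0.0855
grasp_force: 0.0
```

```bash
python3 d.py .503 -.266 .103 163.8
```

```text
t 5.7 p [ 0.5021 -0.267   0.1042] rpy deg [ 1.7998e+02 -1.4000e-01  1.6378e+02] open 0.0855 grip 0.0 F [ 0.  -0.5  0.7]
shift (after turn) [-0.03  0.05  0.05] turn [ 0.    -0.001 -0.   ] j7 [ 0.15  0.5   0.29  1.95 -0.21  0.73  1.86]
```

Emit:
arm_command(rows=[0, 0, 0, 0, 0, 0, 0.65, 0, 0, 0, 0, 0, 0, 0.6, 0, 0, 0, 0, 0, 0, 0.55, 0, 0, 0, 0, 0, 0, 0.5, 0, 0, 0, 0, 0, 0, 0.48, 0, 0, 0, 0, 0, 0, 0.48, 0, 0, 0, 0, 0, 0, 0.48])

```text
clock: 6.4
eef_pos: [0.5035, -0.2682, 0.1068]
tool_rot: [3.141, 0.002, 2.858]
ft_force: [-1.0, 0.9, 6.8]
opening: 0.0414
grasp_force: 7.5
```

```bash
python3 d.py .503 -.266 .103 163.8
```

```text
t 6.4 p [ 0.5035 -0.2682  0.1068] rpy deg [1.7999e+02 1.3000e-01 1.6373e+02] open 0.0414 grip 7.5 F [-1.   0.9  6.8]
shift (after turn) [0.04 0.08 0.15] turn [ 0.     0.001 -0.001] j7 [ 0.15  0.5   0.29  1.95 -0.21  0.73  1.86]
```

Emit:
arm_command(rows=[0, 0, -0.2, 0, 0, 0, 0.48, 0, 0, -0.3, 0, 0, 0, 0.48, 0, 0, -0.5, 0, 0, 0, 0.48, 0, 0, -0.6, 0, 0, 0, 0.48, 0, 0, -0.6, 0, 0, 0, 0.48, 0, 0, -0.6, 0, 0, 0, 0.48, 0, 0, -0.6, 0, 0, 0, 0.48, 0, 0, -0.6, 0, 0, 0, 0.48, 0, 0, -0.6, 0, 0, 0, 0.48, 0, 0, -0.6, 0, 0, 0, 0.48, 0, 0, -0.6, 0, 0, 0, 0.48, 0, 0, 0, 0, 0, 0, 0.48])

```text
clock: 7.6
eef_pos: [0.5036, -0.2685, 0.2533]
tool_rot: [-3.141, 0.005, 2.857]
ft_force: [0.9, -0.2, 0.5]
opening: 0.041
grasp_force: 4.1
```

```bash
python3 d.py .444 .232 .25 191.3; python3 - <<'E'
from h import *
s=snap('scene'); a=s['image'][170:330,180:380,::-1]; t=snap('top')['image'][220:340,320:470,::-1]
cv2.imwrite('pics/lift.png',np.hstack([cv2.resize(a,(450,360)),cv2.resize(t,(350,360))]))
E
```

```text
t 7.6 p [ 0.5036 -0.2685  0.2533] rpy deg [-179.99    0.27  163.72] open 0.041 grip 4.1 F [ 0.9 -0.2  0.5]
shift (after turn) [-1.58 20.1   0.13] turn [-0.001  0.002 -0.241] j7 [ 0.1   0.31  0.35  1.83 -0.12  1.02  1.78]
```

View pics/lift.png

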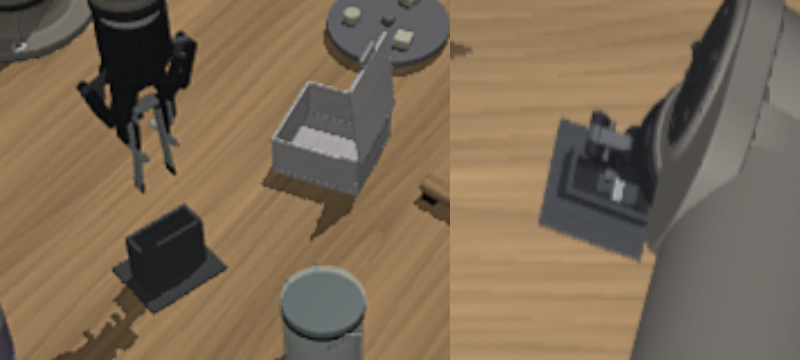

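The tongs are held out of the stand: at (150,140) in the left crop they hang straight below the gripper. I'll measure how far the tips sit below the TCP.

```bash
python3 - <<'E'
from h import *
p=arm.sense()['eef_pos']
W=cloud(snap('scene'))
m=(np.hypot(W[...,0]-p[0],W[...,1]-p[1])<.05)&(W[...,2]>.09)&(W[...,2]<.25)
q=W[m]-p; q=q[np.argsort(q[:,2])]
print(len(q)); 
h=np.deg2rad(73.8); Y=np.array([np.cos(h),np.sin(h)]);X=np.array([np.sin(h),-np.cos(h)])
for a in range(-100,-20,6):
    k=q[(q[:,2]>a/1e3)&(q[:,2]<(a+6)/1e3)]
    if len(k): print(a,len(k),'y',(k[:,:2]@Y).min().round(3),(k[:,:2]@Y).max().round(3),'x',(k[:,:2]@X).min().round(3),(k[:,:2]@X).max().round(3))
print(q[:3])
E
```

```text
265
-94 5 y -0.022 0.024 x -0.008 0.007
-88 10 y -0.024 0.02 x -0.01 0.009
-82 12 y -0.024 0.021 x -0.01 0.011
-76 14 y -0.024 0.02 x -0.006 0.011
-70 13 y -0.022 0.024 x -0.006 0.009
-64 12 y -0.022 0.02 x -0.006 0.009
-58 14 y -0.021 0.02 x -0.009 0.007
-52 16 y -0.021 0.021 x -0.007 0.008
-46 9 y -0.021 0.02 x -0.008 0.008
-40 9 y -0.021 0.018 x -0.005 0.009
-34 13 y -0.022 0.024 x -0.002 0.023
-28 54 y -0.025 0.023 x -0.022 0.026
-22 16 y -0.024 0.02 x -0.007 0.021
[[-0.01181651 -0.01763044 -0.09305029]
 [-0.00020626 -0.01953326 -0.09188118]
 [ 0.01313083  0.0207294  -0.09006255]]
```

Emit:
arm_command(rows=[0, 0, 0, 0, 0, -0.06, 0.48, 0, 0.5, 0, 0, 0, -0.06, 0.48, 0, 0.8, 0, 0, 0, -0.06, 0.48, 0, 0.9, 0, 0, 0, -0.061, 0.48, 0, 1, 0, 0, 0, 0, 0.48, 0, 1, 0, 0, 0, 0, 0.48, 0, 1, 0, 0, 0, 0, 0.48, 0, 1, 0, 0, 0, 0, 0.48, 0, 1, 0, 0, 0, 0, 0.48, 0, 1, 0, 0, 0, 0, 0.48, 0, 1, 0, 0, 0, 0, 0.48, 0, 1, 0, 0, 0, 0, 0.48])

```text
clock: 8.95
eef_pos: [0.4635, -0.0161, 0.2497]
tool_rot: [3.141, -0.002, -2.943]
ft_force: [-0.3, -0.2, -1.2]
opening: 0.041
grasp_force: 4.1
```

Emit:
arm_command(rows=[0, 1, 0, 0, 0, 0, 0.48, 0, 1, 0, 0, 0, 0, 0.48, 0, 1, 0, 0, 0, 0, 0.48, 0, 1, 0, 0, 0, 0, 0.48, 0, 1, 0, 0, 0, 0, 0.48, 0, 1, 0, 0, 0, 0, 0.48, 0, 0.8, 0, 0, 0, 0, 0.48, 0, 0.5, 0, 0, 0, 0, 0.48, 0, 0, 0, 0, 0, 0, 0.48, 0, 0, 0, 0, 0, 0, 0.48])

```text
clock: 9.95
eef_pos: [0.4285, 0.1611, 0.2501]
tool_rot: [-3.141, -0.001, -2.944]
ft_force: [0.9, -0.4, -1.3]
opening: 0.041
grasp_force: 4.1
```

```bash
python3 d.py .444 .232 .25 191.3
```

```text
t 9.95 p [0.4285 0.1611 0.2501] rpy deg [-1.7996e+02 -5.0000e-02 -1.6867e+02] open 0.041 grip 4.1 F [ 0.9 -0.4 -1.3]
shift (after turn) [-1.17  2.66  0.  ] turn [-0. -0.  0.] j7 [-0.44  0.12 -0.06  2.05  0.01  0.97  1.26]
```

Emit:
arm_command(rows=[-0.4, 0.9, 0, 0, 0, 0, 0.49, -0.4, 0.9, 0, 0, 0, 0, 0.5, -0.37, 0.86, 0, 0, 0, 0, 0.5, 0, 0, 0.7, 0, 0, 0, 0.5, 0, 0, 0.7, 0, 0, 0, 0.5, 0, 0, 0.7, 0, 0, 0, 0.5, 0, 0, 0.7, 0, 0, 0, 0.5, 0, 0, 0.7, 0, 0, 0, 0.5, 0, 0, 0.5, 0, 0, 0, 0.5, 0, 0, 0, 0, 0, 0, 0.5, 0, 0, 0, 0, 0, 0, 0.5])

```text
clock: 11.05
eef_pos: [0.4445, 0.2325, 0.1507]
tool_rot: [-3.141, 0.0, -2.944]
ft_force: [0.6, -0.1, 0.0]
opening: 0.0426
grasp_force: 3.6
```

```bash
python3 d.py .444 .232 .117 191.3; python3 - <<'E'
from h import *
p=arm.sense()['eef_pos'];s=snap('scene');W=cloud(s)
cv2.imwrite('pics/pre.png',cv2.resize(s['image'][120:230,280:420,::-1],(760,597),interpolation=cv2.INTER_CUBIC))
h=np.deg2rad(101.3); Y=np.array([np.cos(h),np.sin(h)]);X=np.array([np.sin(h),-np.cos(h)])
q=W[(np.hypot(W[...,0]-p[0],W[...,1]-p[1])<.05)&(W[...,2]>.042)&(W[...,2]<.1)]-p
k=q[q[:,2]<q[:,2].min()+.014]; print(len(k),q[:,2].min(),'y',(k[:,:2]@Y).min(),(k[:,:2]@Y).max(),'x',(k[:,:2]@X).min(),(k[:,:2]@X).max())
g=s['image'].astype(int);m=(np.hypot(W[...,0]-.444,W[...,1]-.232)<.02)&(W[...,2]>.03)&(W[...,2]<.042);k=W[m];print(len(k),k.mean(0),k.min(0),k.max(0))
E
```

```text
t 11.05 p [0.4445 0.2325 0.1507] rpy deg [-179.99    0.   -168.7 ] open 0.0426 grip 3.6 F [ 0.6 -0.1  0. ]
shift (after turn) [ 0.02 -0.01  1.35] turn [-0.  0.  0.] j7 [-0.52  0.33 -0.1   2.05  0.04  0.77  1.12]
32 -0.09139420874552726 y -0.02780381513578331 0.029032771551227587 x -0.009618512917469601 0.008065903621915196
41 [0.44616882 0.22769018 0.03677159] [0.43353458 0.21562144 0.03023156] [0.45623191 0.24270446 0.04177057]
```

View pics/pre.png

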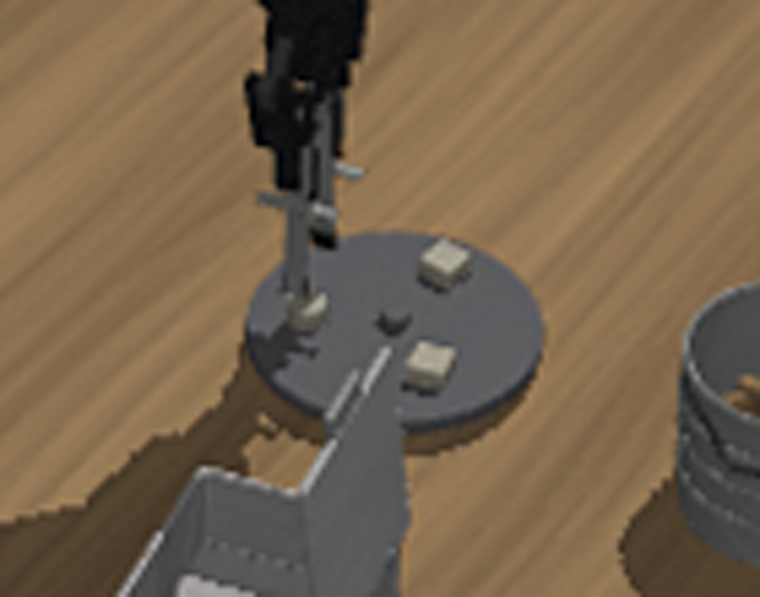

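The tips straddle the round tablet at (308,312), clear of both squares. I'll descend and squeeze.

Emit:
arm_command(rows=[0, 0, 0.4, 0, 0, 0, 0.5, 0, 0, 0.4, 0, 0, 0, 0.5, 0, 0, 0.3, 0, 0, 0, 0.5, 0, 0, 0.2, 0, 0, 0, 0.5, 0, 0, 0, 0, 0, 0, 0.5, 0, 0, 0, 0, 0, 0, 0.46, 0, 0, 0, 0, 0, 0, 0.44, 0, 0, 0, 0, 0, 0, 0.42, 0, 0, 0, 0, 0, 0, 0.41, 0, 0, 0, 0, 0, 0, 0.4, 0, 0, 0, 0, 0, 0, 0.4])

```text
clock: 12.2
eef_pos: [0.4444, 0.2331, 0.1184]
tool_rot: [3.141, 0.001, -2.943]
ft_force: [-0.4, -0.0, 3.6]
opening: 0.0354
grasp_force: 30.7
```

Emit:
arm_command(rows=[0, 0, 0, 0, 0, 0, 0.39, 0, 0, 0, 0, 0, 0, 0.38, 0, 0, 0, 0, 0, 0, 0.38, 0, 0, 0, 0, 0, 0, 0.38])

```text
clock: 12.6
eef_pos: [0.4444, 0.2331, 0.1183]
tool_rot: [3.141, 0.001, -2.943]
ft_force: [-0.3, -1.5, 5.2]
opening: 0.0356
grasp_force: 30.9
```

Emit:
arm_command(rows=[0, 0, -0.1, 0, 0, 0, 0.38, 0, 0, -0.2, 0, 0, 0, 0.38, 0, 0, -0.3, 0, 0, 0, 0.38, 0, 0, -0.4, 0, 0, 0, 0.38, 0, 0, -0.5, 0, 0, 0, 0.38, 0, 0, -0.6, 0, 0, 0, 0.38, 0, 0, -0.7, 0, 0, 0, 0.38, 0, 0, -0.7, 0, 0, 0, 0.38, 0, 0, -0.7, 0, 0, 0, 0.38, 0, 0, -0.6, 0, 0, 0, 0.38, 0, 0, -0.4, 0, 0, 0, 0.38, 0, 0, 0, 0, 0, 0, 0.38])

```text
clock: 13.8
eef_pos: [0.4448, 0.2334, 0.2499]
tool_rot: [3.14, 0.003, -2.943]
ft_force: [1.1, 0.0, -0.5]
opening: 0.0351
grasp_force: 30.3
```

```bash
python3 d.py .540 .0046 .25 191.3; python3 - <<'E'
from h import *
p=arm.sense()['eef_pos'];s=snap('scene');W=cloud(s)
cv2.imwrite('pics/up.png',cv2.resize(s['image'][100:210,280:420,::-1],(760,597),interpolation=cv2.INTER_CUBIC))
q=W[(np.hypot(W[...,0]-p[0],W[...,1]-p[1])<.05)&(W[...,2]>.07)&(W[...,2]<.2)]
g=q[np.argsort(q[:,2])][:6]-p; print(g)
E
```

```text
t 13.8 p [0.4448 0.2334 0.2499] rpy deg [ 179.93    0.18 -168.65] open 0.0351 grip 30.3 F [ 1.1  0.  -0.5]
shift (after turn) [-1.94 -9.72 -0.  ] turn [0.001 0.002 0.   ] j7 [-0.52  0.2  -0.1   1.96  0.02  0.99  1.14]
[[ 0.00802276  0.00354746 -0.09617452]
 [ 0.00693795 -0.00051172 -0.09410494]
 [ 0.00767792 -0.00733646 -0.09337463]
 [ 0.00637123 -0.01100327 -0.09163134]
 [ 0.00842161  0.00854003 -0.09149187]
 [ 0.00943071  0.0012522  -0.09039393]]
```

View pics/up.png

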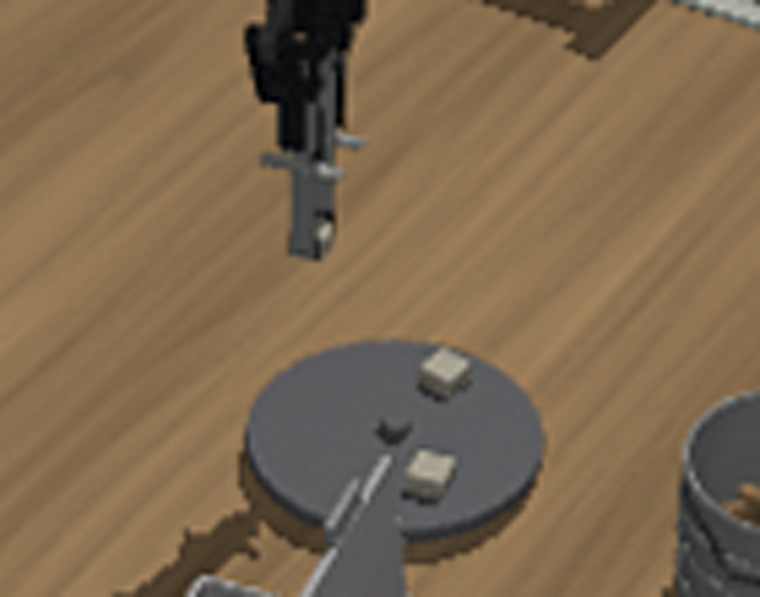

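The tablet is held between the tips at (323,232), about 96 mm below the TCP, and the squares haven't moved. On to the tin.

Emit:
arm_command(rows=[0, -0.4, 0, 0, 0, 0, 0.38, 0, -0.8, 0, 0, 0, 0, 0.38, -0.2, -1, 0, 0, 0, 0, 0.38, -0.2, -1, 0, 0, 0, 0, 0.38, -0.3, -1, 0, 0, 0, 0, 0.38, -0.3, -1, 0, 0, 0, 0, 0.38, -0.3, -1, 0, 0, 0, 0, 0.38, -0.3, -1, 0, 0, 0, 0, 0.38, -0.2, -1, 0, 0, 0, 0, 0.38, -0.14, -0.8, 0, 0, 0, 0, 0.38, 0, -0.5, 0, 0, 0, 0, 0.38, 0, -0.22, 0, 0, 0, 0, 0.38])

```text
clock: 15.05
eef_pos: [0.539, 0.0024, 0.2472]
tool_rot: [-3.141, -0.002, -2.946]
ft_force: [-0.7, 0.2, -1.0]
opening: 0.0355
grasp_force: 30.4
```

Emit:
arm_command(rows=[0, 0, 0.3, 0, 0, 0, 0.38, 0, 0, 0.6, 0, 0, 0, 0.38, 0, 0, 0.7, 0, 0, 0, 0.38, 0, 0, 0.7, 0, 0, 0, 0.38, 0, 0, 0.4, 0, 0, 0, 0.38, 0, 0, 0, 0, 0, 0, 0.38])

```text
clock: 15.65
eef_pos: [0.5381, 0.0051, 0.1788]
tool_rot: [3.141, -0.003, -2.942]
ft_force: [0.0, -0.2, -1.4]
opening: 0.0356
grasp_force: 30.4
```

```bash
python3 d.py .540 .0046 .1 191.3; python3 - <<'E'
from h import *
s=snap('scene');cv2.imwrite('pics/tin.png',cv2.resize(s['image'][150:270,270:400,::-1],(640,590),interpolation=cv2.INTER_CUBIC))
E
```

```text
t 15.65 p [0.5381 0.0051 0.1788] rpy deg [ 179.96   -0.19 -168.56] open 0.0356 grip 30.4 F [ 0.  -0.2 -1.4]
shift (after turn) [-0.07 -0.04  3.15] turn [ 0.    -0.002  0.001] j7 [-0.17  0.34  0.06  1.95 -0.03  0.85  1.67]
```

View pics/tin.png

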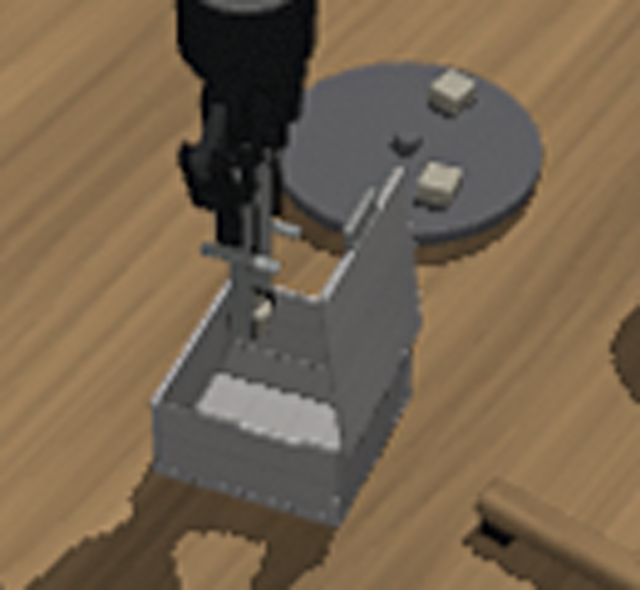

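The tablet (262,308) hangs inside the tin's outline with the lid clear. I'll lower it.

Emit:
arm_command(rows=[0, 0, 0.4, 0, 0, 0, 0.38, 0, 0, 0.5, 0, 0, 0, 0.38, 0, 0, 0.5, 0, 0, 0, 0.38, 0, 0, 0.5, 0, 0, 0, 0.38, 0, 0, 0.5, 0, 0, 0, 0.38, 0, 0, 0.3, 0, 0, 0, 0.38, 0, 0, 0.2, 0, 0, 0, 0.38, 0, 0, 0.1, 0, 0, 0, 0.38, 0, 0, 0, 0, 0, 0, 0.38, 0, 0, 0, 0, 0, 0, 0.38])

```text
clock: 16.7
eef_pos: [0.5398, 0.0043, 0.1059]
tool_rot: [3.142, 0.001, -2.943]
ft_force: [-0.2, -0.1, -0.4]
opening: 0.0358
grasp_force: 30.4
```

Emit:
arm_command(rows=[0, 0, 0.08, 0, 0, 0, 0.38, 0, 0, 0.04, 0, 0, 0, 0.38, 0, 0, 0, 0, 0, 0, 0.38])

```text
clock: 17.0
eef_pos: [0.5394, 0.0043, 0.1025]
tool_rot: [3.142, 0.0, -2.943]
ft_force: [0.6, -0.6, -0.7]
opening: 0.0352
grasp_force: 30.4
```

Emit:
arm_command(rows=[0, 0, 0.06, 0, 0, 0, 0.38, 0, 0, 0, 0, 0, 0, 0.38])

```text
clock: 17.2
eef_pos: [0.5394, 0.0042, 0.1009]
tool_rot: [3.142, -0.0, -2.943]
ft_force: [0.3, 0.2, -1.1]
opening: 0.0355
grasp_force: 30.4
```

Emit:
arm_command(rows=[0, 0, 0.06, 0, 0, 0, 0.38, 0, 0, 0, 0, 0, 0, 0.38])

```text
clock: 17.4
eef_pos: [0.5396, 0.0043, 0.0996]
tool_rot: [3.142, 0.0, -2.943]
ft_force: [-0.3, -0.4, 0.7]
opening: 0.0352
grasp_force: 30.6
```

Emit:
arm_command(rows=[0, 0, 0.05, 0, 0, 0, 0.38, 0, 0, 0, 0, 0, 0, 0.38])

```text
clock: 17.6
eef_pos: [0.5398, 0.0043, 0.0984]
tool_rot: [-3.142, 0.001, -2.943]
ft_force: [-0.6, -0.1, 2.4]
opening: 0.0354
grasp_force: 30.9
```

Contact: the tablet is on the floor. I'll ease the tongs open and lift out.

Emit:
arm_command(rows=[0, 0, 0, 0, 0, 0, 0.41, 0, 0, 0, 0, 0, 0, 0.43, 0, 0, 0, 0, 0, 0, 0.45, 0, 0, 0, 0, 0, 0, 0.47, 0, 0, 0, 0, 0, 0, 0.49, 0, 0, 0, 0, 0, 0, 0.5, 0, 0, 0, 0, 0, 0, 0.5, 0, 0, -0.2, 0, 0, 0, 0.5, 0, 0, -0.4, 0, 0, 0, 0.5, 0, 0, -0.6, 0, 0, 0, 0.5, 0, 0, -0.7, 0, 0, 0, 0.5, 0, 0, -0.7, 0, 0, 0, 0.5])

```text
clock: 18.8
eef_pos: [0.5396, 0.0042, 0.1648]
tool_rot: [-3.142, 0.001, -2.943]
ft_force: [-0.7, 0.4, -1.1]
opening: 0.0426
grasp_force: 3.6
```

Emit:
arm_command(rows=[0, 0, -0.7, 0, 0, 0, 0.5, 0, 0, -0.7, 0, 0, 0, 0.5, 0, 0, -0.7, 0, 0, 0, 0.5, 0, 0, -0.7, 0, 0, 0, 0.5, 0, 0, -0.5, 0, 0, 0, 0.5, 0, 0, -0.3, 0, 0, 0, 0.5, 0, 0, 0, 0, 0, 0, 0.5, 0, 0, 0, 0, 0, 0, 0.5])

```text
clock: 19.6
eef_pos: [0.5391, 0.0042, 0.2528]
tool_rot: [3.142, -0.001, -2.943]
ft_force: [-1.1, 0.9, -0.9]
opening: 0.043
grasp_force: 3.6
```

```bash
python3 d.py .503 -.268 .25 163.8; python3 - <<'E'
from h import *
s=snap('scene');cv2.imwrite('pics/out.png',cv2.resize(s['image'][150:270,270:400,::-1],(640,590),interpolation=cv2.INTER_CUBIC))
p=arm.sense()['eef_pos'];W=cloud(s)
q=W[(np.hypot(W[...,0]-p[0],W[...,1]-p[1])<.05)&(W[...,2]>.1)&(W[...,2]<.23)]-p
h=np.deg2rad(101.3); Y=np.array([np.cos(h),np.sin(h)]);X=np.array([np.sin(h),-np.cos(h)])
for a in(-.1,-.09,-.08,-.06):
    k=q[(q[:,2]>a)&(q[:,2]<a+.01)]
    if len(k):print(a,len(k),(k[:,:2]@Y).min(),(k[:,:2]@Y).max(),(k[:,:2]@X).min(),(k[:,:2]@X).max())
E
```

```text
t 19.6 p [0.5391 0.0042 0.2528] rpy deg [ 1.8000e+02 -4.0000e-02 -1.6864e+02] open 0.043 grip 3.6 F [-1.1  0.9 -0.9]
shift (after turn) [ -1.65 -10.86   0.11] turn [-0.   -0.    0.24] j7 [-0.18  0.25  0.07  1.88 -0.02  1.01  1.66]
-0.1 3 -0.02162820763111108 0.02901384352130599 -0.005219685387950819 0.004036013008932898
-0.09 27 -0.027184541557696378 0.026296602603932292 -0.007571657760296793 0.00824978370755669
-0.08 25 -0.026525042062855914 0.025965753683516994 -0.008659795730048233 0.009057926398293135
-0.06 20 -0.02459155798149418 0.025759527306835693 -0.00650864409047941 0.006481927669098068
```

View pics/out.png

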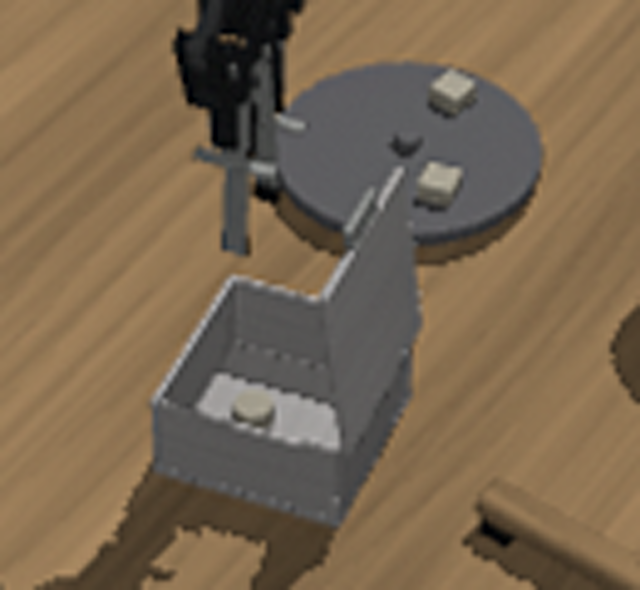

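The tablet lies flat on the tin's floor at (253,407). Now I'll return the tongs.

Emit:
arm_command(rows=[0, -0.4, 0, 0, 0, 0.06, 0.48, 0, -0.4, 0, 0, 0, 0.06, 0.47, 0, -0.4, 0, 0, 0, 0.06, 0.47, 0, -0.4, 0, 0, 0, 0.06, 0.47, 0, -0.7, 0, 0, 0, 0, 0.47, 0, -1, 0, 0, 0, 0, 0.47, 0, -1, 0, 0, 0, 0, 0.47, 0, -1, 0, 0, 0, 0, 0.47, 0, -1, 0, 0, 0, 0, 0.47, 0, -1, 0, 0, 0, 0, 0.47, 0, -1, 0, 0, 0, 0, 0.47, 0, -1, 0, 0, 0, 0, 0.47])

```text
clock: 20.85
eef_pos: [0.4858, -0.2211, 0.2523]
tool_rot: [-3.141, -0.002, 2.86]
ft_force: [1.1, -0.3, -0.7]
opening: 0.0403
grasp_force: 4.3
```

Emit:
arm_command(rows=[0, 0, 0, 0, 0, 0, 0.47, 0, 0, 0, 0, 0, 0, 0.47])

```text
clock: 21.05
eef_pos: [0.4862, -0.2204, 0.2524]
tool_rot: [3.142, -0.002, 2.858]
ft_force: [0.6, 1.0, -0.8]
opening: 0.0402
grasp_force: 4.3
```

```bash
python3 d.py .5035 -.2675 .25 163.75
```

```text
t 21.05 p [ 0.4862 -0.2204  0.2524] rpy deg [ 1.8000e+02 -9.0000e-02  1.6378e+02] open 0.0402 grip 4.3 F [ 0.6  1.  -0.8]
shift (after turn) [-1.19 -1.61  0.1 ] turn [ 0.    -0.001  0.   ] j7 [ 0.08  0.24  0.27  1.9  -0.08  1.    1.67]
```

Emit:
arm_command(rows=[-0.6, -0.8, 0, 0, 0, 0, 0.47, -0.59, -0.81, 0, 0, 0, 0, 0.47, 0, 0, 0.6, 0, 0, 0, 0.47, 0, 0, 0.6, 0, 0, 0, 0.47, 0, 0, 0.6, 0, 0, 0, 0.47, 0, 0, 0.5, 0, 0, 0, 0.47, 0, 0, 0, 0, 0, 0, 0.47, 0, 0, 0, 0, 0, 0, 0.47])

```text
clock: 21.85
eef_pos: [0.5043, -0.2667, 0.1957]
tool_rot: [3.141, -0.0, 2.861]
ft_force: [0.9, -0.8, -0.1]
opening: 0.0403
grasp_force: 4.3
```

```bash
python3 d.py .5035 -.2675 .107 163.75;python3 - <<'E'
from h import *
s=snap('scene');p=arm.sense()['eef_pos'];W=cloud(s)
h=np.deg2rad(73.8); Y=np.array([np.cos(h),np.sin(h)]);X=np.array([np.sin(h),-np.cos(h)])
for c,nm in((p,'tcp'),):
  q=W[(np.hypot(W[...,0]-p[0],W[...,1]-p[1])<.06)&(W[...,2]>.06)&(W[...,2]<.18)]; d=(q-c)[:,:2]
  for a,b in((.068,.079),(.092,.105),(.105,.118),(.118,.13),(.154,.165)):
    k=d[(q[:,2]>a)&(q[:,2]<b)]
    if len(k):print(a,len(k),'y',(k@Y).min().round(4),(k@Y).max().round(4),'x',(k@X).min().round(4),(k@X).max().round(4))
E
```

```text
t 21.85 p [ 0.5043 -0.2667  0.1957] rpy deg [ 1.7999e+02 -2.0000e-02  1.6391e+02] open 0.0403 grip 4.3 F [ 0.9 -0.8 -0.1]
shift (after turn) [ 0.02 -0.04  3.55] turn [ 0.    -0.     0.001] j7 [ 0.16  0.37  0.27  1.88 -0.13  0.91  1.78]
0.068 220 y -0.0441 0.0445 x -0.0217 0.0207
0.092 5 y -0.0202 0.0245 x -0.0051 0.004
0.105 22 y -0.023 0.0198 x -0.0079 0.0082
0.118 24 y -0.0216 0.0217 x -0.0082 0.0107
0.154 15 y -0.02 0.0205 x -0.0276 0.0059
```

Emit:
arm_command(rows=[0, 0, 0.3, 0, 0, 0, 0.47, 0, 0, 0.4, 0, 0, 0, 0.47, 0, 0, 0.4, 0, 0, 0, 0.47, 0, 0, 0.4, 0, 0, 0, 0.47, 0, 0, 0.4, 0, 0, 0, 0.47, 0, 0, 0.4, 0, 0, 0, 0.47, 0, 0, 0.4, 0, 0, 0, 0.47, 0, 0, 0.3, 0, 0, 0, 0.47, 0, 0, 0.3, 0, 0, 0, 0.47, 0, 0, 0.1, 0, 0, 0, 0.47, 0, 0, 0, 0, 0, 0, 0.47, 0, 0, 0, 0, 0, 0, 0.47])

```text
clock: 23.1
eef_pos: [0.5042, -0.2674, 0.111]
tool_rot: [-3.142, 0.0, 2.86]
ft_force: [0.0, 0.1, -0.9]
opening: 0.0406
grasp_force: 4.3
```

Emit:
arm_command(rows=[0, 0, 0.06, 0, 0, 0, 0.47, 0, 0, 0, 0, 0, 0, 0.47])

```text
clock: 23.3
eef_pos: [0.5041, -0.2673, 0.1094]
tool_rot: [3.142, 0.0, 2.86]
ft_force: [0.1, 0.2, -0.5]
opening: 0.0401
grasp_force: 4.3
```

Emit:
arm_command(rows=[0, 0, 0.08, 0, 0, 0, 0.47, 0, 0, 0, 0, 0, 0, 0.47])

```text
clock: 23.5
eef_pos: [0.5042, -0.2673, 0.1072]
tool_rot: [-3.142, 0.0, 2.86]
ft_force: [-0.5, 0.4, -0.4]
opening: 0.04
grasp_force: 4.3
```

Emit:
arm_command(rows=[0, 0, 0.05, 0, 0, 0, 0.47, 0, 0, 0, 0, 0, 0, 0.47])

```text
clock: 23.7
eef_pos: [0.5044, -0.2674, 0.1067]
tool_rot: [3.141, 0.001, 2.86]
ft_force: [-0.8, 1.7, 4.5]
opening: 0.0406
grasp_force: 5.2
```

Emit:
arm_command(rows=[0, 0, 0, 0, 0, 0, 0.5, 0, 0, 0, 0, 0, 0, 0.53, 0, 0, 0, 0, 0, 0, 0.56, 0, 0, 0, 0, 0, 0, 0.65, 0, 0, 0, 0, 0, 0, 0.8, 0, 0, 0, 0, 0, 0, 1, 0, 0, 0, 0, 0, 0, 1, 0, 0, -0.3, 0, 0, 0, 1, 0, 0, -0.5, 0, 0, 0, 1, 0, 0, -0.7, 0, 0, 0, 1, 0, 0, -0.7, 0, 0, 0, 1, 0, 0, -0.7, 0, 0, 0, 1])

```text
clock: 24.9
eef_pos: [0.5042, -0.2675, 0.1804]
tool_rot: [-3.141, 0.001, 2.86]
ft_force: [-0.1, -0.4, 0.5]
opening: 0.0849
grasp_force: 0.0
```

Emit:
arm_command(rows=[0, 0, -0.7, 0, 0, 0, 1, 0, 0, -0.7, 0, 0, 0, 1, 0, 0, -0.7, 0, 0, 0, 1, 0, 0, -0.7, 0, 0, 0, 1, 0, 0, -0.7, 0, 0, 0, 1, 0, 0, -0.3, 0, 0, 0, 1, 0, 0, 0, 0, 0, 0, 1])

```text
clock: 25.6
eef_pos: [0.5046, -0.2676, 0.2752]
tool_rot: [-3.142, 0.003, 2.86]
ft_force: [-0.6, 0.3, -0.0]
opening: 0.0852
grasp_force: 0.0
```

```bash
python3 d.py .5 -.12 .28 163.75;python3 - <<'E'
from h import *
s=snap('scene');W=cloud(s)
for lo,hi in((.068,.0785),(.0785,.09),(.128,.142)):
    m=(W[...,0]>.44)&(W[...,0]<.57)&(W[...,1]>-.33)&(W[...,1]<-.2)&(W[...,2]>lo)&(W[...,2]<hi);q=W[m]
    print(lo,len(q),q.mean(0).round(4),q[:,2].max(),cv2.minAreaRect(np.float32(q[:,:2])))
E
```

```text
t 25.6 p [ 0.5046 -0.2676  0.2752] rpy deg [-180.      0.18  163.84] open 0.0852 grip 0.0 F [-0.6  0.3 -0. ]
shift (after turn) [ 1.83  5.62 -0.19] turn [-0.     0.002  0.001] j7 [ 0.14  0.28  0.29  1.8  -0.09  1.07  1.76]
0.068 179 [ 0.506  -0.2685  0.0738] 0.07849078593811698 ((0.502031683921814, -0.2656145393848419), (0.0891793817281723, 0.04804658144712448), 76.79470825195312)
0.0785 113 [ 0.5062 -0.2723  0.0818] 0.08966314513721074 ((0.5055892467498779, -0.2700211703777313), (0.0838758796453476, 0.05112453177571297), 67.79338836669922)
0.128 76 [ 0.5057 -0.2701  0.1361] 0.14184384846884557 ((0.5061115622520447, -0.26932358741760254), (0.03090484067797661, 0.0215730220079422), 65.41441345214844)
```

The tongs are seated in the stand: bow top at about z 0.136 and bars on the rim. Next I'll go behind the lid with the fingers shut.

Emit:
arm_command(rows=[0, 0, 0, 0, 0, -0.06, 1, 0, 0, 0, 0, 0, -0.06, 1, 0, 0, 0, 0, 0, -0.06, 0.5, 0, 0, 0, 0, 0, -0.06, 0, 0, 0, 0, 0, 0, 0, 0, 0, 0, 0, 0, 0, 0, 0])

```text
clock: 26.25
eef_pos: [0.5036, -0.2671, 0.2727]
tool_rot: [3.141, -0.001, -2.947]
ft_force: [0.7, -0.5, -0.0]
opening: 0.0282
grasp_force: 0.0
```

```bash
python3 d.py .6765 .0311 .28 191.3
```

```text
t 26.25 p [ 0.5036 -0.2671  0.2727] rpy deg [ 1.7996e+02 -6.0000e-02 -1.6883e+02] open 0.0282 grip 0.0 F [ 0.7 -0.5 -0. ]
shift (after turn) [-9.12 10.34 -0.29] turn [ 0.    -0.001 -0.001] j7 [ 0.21  0.28  0.21  1.8  -0.07  1.07  2.21]
```

Emit:
arm_command(rows=[-0.5, 0.5, -0.3, 0, 0, 0, 0, -0.9, 0.9, 0, 0, 0, 0, 0, -0.9, 1, 0, 0, 0, 0, 0, -0.9, 1, 0, 0, 0, 0, 0, -0.9, 1, 0, 0, 0, 0, 0, -0.9, 1, 0, 0, 0, 0, 0, -0.9, 1, 0, 0, 0, 0, 0, -0.9, 1, 0, 0, 0, 0, 0, -0.9, 1, 0, 0, 0, 0, 0, -0.9, 1, 0, 0, 0, 0, 0, -0.52, 0.6, 0, 0, 0, 0, 0, 0, 0.34, 0, 0, 0, 0, 0])

```text
clock: 27.45
eef_pos: [0.6773, 0.0335, 0.2801]
tool_rot: [3.141, -0.001, -2.942]
ft_force: [-0.1, 0.1, 0.3]
opening: 0.0004
grasp_force: 0.0
```

Emit:
arm_command(rows=[0, 0, 0.4, 0, 0, 0, 0, 0, 0, 0.8, 0, 0, 0, 0, 0, 0, 0.8, 0, 0, 0, 0, 0, 0, 0.8, 0, 0, 0, 0, 0, 0, 0.8, 0, 0, 0, 0, 0, 0, 0.2, 0, 0, 0, 0, 0, 0, 0, 0, 0, 0, 0, 0, 0, 0, 0, 0, 0, 0])

```text
clock: 28.25
eef_pos: [0.677, 0.0301, 0.187]
tool_rot: [-3.141, 0.001, -2.945]
ft_force: [0.9, 0.3, -0.0]
opening: -0.0001
grasp_force: 0.0
```

```bash
python3 d.py .6245 .021 .185 191.3;  python3 - <<'E'
from h import *
s=snap('scene');cv2.imwrite('pics/lid.png',cv2.resize(s['image'][130:270,260:420,::-1],(640,560),interpolation=cv2.INTER_CUBIC))
E
```

```text
t 28.25 p [0.677  0.0301 0.187 ] rpy deg [-1.7997e+02  7.0000e-02 -1.6872e+02] open -0.0001 grip 0.0 F [ 0.9  0.3 -0. ]
shift (after turn) [2.13 0.05 0.08] turn [-0.     0.001 -0.   ] j7 [-0.2   0.54  0.09  1.61 -0.05  0.99  1.67]
```

View pics/lid.png

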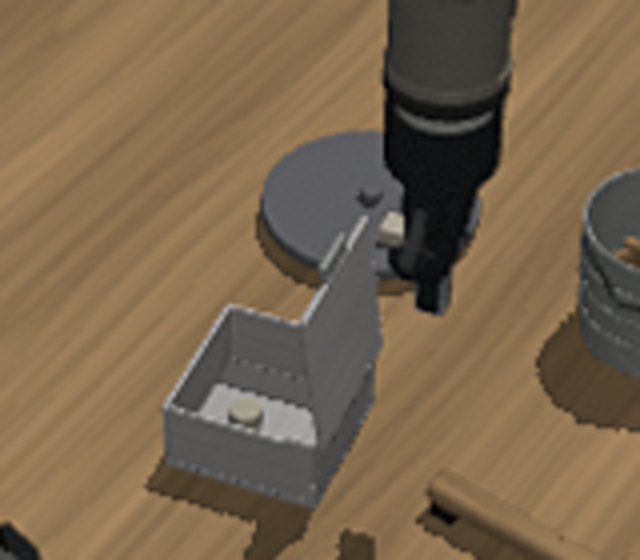

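The closed fingers at (432,300) stand behind the lid's outer face. I'll push it over along the arc.

Emit:
arm_command(rows=[0.6, 0, 0.08, 0, 0, 0, 0, 0.6, 0, 0, 0, 0, 0, 0, 0.5, 0, 0, 0, 0, 0, 0, 0.5, 0, 0, 0, 0, 0, 0, 0.36, 0, 0.05, 0, 0, 0, 0, 0.36, 0, 0.06, 0, 0, 0, 0, 0.36, 0, 0.06, 0, 0, 0, 0, 0.33, 0, 0.15, 0, 0, 0, 0, 0.33, 0, 0.15, 0, 0, 0, 0, 0.33, 0, 0.16, 0, 0, 0, 0, 0, 0, 0, 0, 0, 0, 0])

```text
clock: 29.4
eef_pos: [0.5701, 0.0097, 0.1672]
tool_rot: [3.141, -0.003, -2.944]
ft_force: [0.4, 0.2, 1.2]
opening: -0.0001
grasp_force: 0.0
```

```bash
cat > l.py <<'E'
from h import *
s=arm.sense();p=s['eef_pos'];print(p.round(4),'u',p[0]*.9816+p[1]*.1908,'v',-p[0]*.1908+p[1]*.9816,s['ft_force'].round(1))
W=cloud(snap('scene'));u=W[...,0]*.9816+W[...,1]*.1908;v=-W[...,0]*.1908+W[...,1]*.9816;z=W[...,2]
m=(u>.46)&(u<.63)&(v<-.118)&(v>-.155)&(z>.067)&(z<.21)
if m.sum()>10: print('lid slope', m.sum(), np.rad2deg(np.arctan2(*[t for t in np.linalg.svd(np.c_[u[m]-u[m].mean(),z[m]-z[m].mean()],full_matrices=False)[2][0][::-1]])), z[m].max(), u[m].min())
E
python3 l.py
```

```text
[0.5701 0.0097 0.1672] u 0.5614968394839087 v -0.09930094012210433 [0.4 0.2 1.2]
lid slope 386 -58.386385368885364 0.20957055213502418 0.49260306949344335
```

Emit:
arm_command(rows=[0.28, 0, 0.23, 0, 0, 0, 0, 0.28, 0, 0.23, 0, 0, 0, 0, 0.28, 0, 0.23, 0, 0, 0, 0, 0.21, 0, 0.3, 0, 0, 0, 0, 0.21, 0, 0.3, 0, 0, 0, 0, 0.21, 0, 0.3, 0, 0, 0, 0, 0.12, 0, 0.3, 0, 0, 0, 0, 0.12, 0, 0.3, 0, 0, 0, 0, 0.12, 0, 0.3, 0, 0, 0, 0, 0, 0, 0, 0, 0, 0, 0, 0, 0, 0, 0, 0, 0, 0])

```text
clock: 30.55
eef_pos: [0.5271, 0.0011, 0.1058]
tool_rot: [3.142, -0.0, -2.943]
ft_force: [0.0, -0.0, -0.1]
opening: 0.0002
grasp_force: 0.0
```

Emit:
arm_command(rows=[0.05, 0, 0.28, 0, 0, 0, 0, 0.05, 0, 0.28, 0, 0, 0, 0, 0.04, 0, 0.2, 0, 0, 0, 0, 0, 0, 0.1, 0, 0, 0, 0, 0, 0, 0, 0, 0, 0, 0, 0, 0, 0, 0, 0, 0, 0])

```text
clock: 31.15
eef_pos: [0.5233, 0.0003, 0.0851]
tool_rot: [3.141, -0.001, -2.944]
ft_force: [-4.6, 0.1, 11.6]
opening: -0.0002
grasp_force: 6.1
```

```bash
python3 l.py
```

```text
[5.233e-01 3.000e-04 8.510e-02] u 0.5137008305065002 v -0.09953567719357105 [-4.6  0.1 11.6]
lid slope 528 -68.66649946358663 0.2098762328402637 0.486615068554479
```

Emit:
arm_command(rows=[0, 0, 0.06, 0, 0, 0, 0, 0, 0, 0, 0, 0, 0, 0])

```text
clock: 31.4
eef_pos: [0.5233, 0.0003, 0.0849]
tool_rot: [3.141, -0.001, -2.944]
ft_force: [-8.9, 0.2, 26.9]
opening: 0.0003
grasp_force: 13.3
```

Emit:
arm_command(rows=[0, 0, -0.3, 0, 0, 0, 0, 0, 0, -0.6, 0, 0, 0, 0, 0, 0, -0.8, 0, 0, 0, 0, 0, 0, -0.8, 0, 0, 0, 0, 0, 0, -0.8, 0, 0, 0, 0, 0, 0, -0.8, 0, 0, 0, 0, 0, 0, -0.8, 0, 0, 0, 0, 0, 0, -0.8, 0, 0, 0, 0, 0, 0, -0.5, 0, 0, 0, 0, 0, 0, 0, 0, 0, 0, 0, 0, 0, 0, 0, 0, 0, 0])

```text
clock: 32.5
eef_pos: [0.5234, 0.0004, 0.2373]
tool_rot: [3.141, -0.001, -2.943]
ft_force: [0.0, 0.3, -0.3]
opening: 0.0003
grasp_force: 0.0
```

```bash
python3 - <<'E'
from h import *
for n in('scene','top'):
    s=snap(n,'end_%s.png'%n);W=cloud(s);u=W[...,0]*.9816+W[...,1]*.1908;v=-W[...,0]*.1908+W[...,1]*.9816;z=W[...,2]
    m=(u>.495)&(u<.6)&(v>-.152)&(v<-.045)&(z<.12)&(z>.03)
    A=np.c_[u[m],v[m],np.ones(m.sum())];k=np.linalg.lstsq(A,z[m],rcond=None)[0];print(n,m.sum(),'slope',k,'z mid',np.median(z[m]))
    m=(np.abs(W[...,0]-.504)<.06)&(np.abs(W[...,1]+.267)<.06)&(z>.128)&(z<.145);print('bow',W[m].mean(0),m.sum())
print(arm.sense()['eef_pos'],arm.sense()['ft_force'])
E
```

```text
scene 924 slope [0.00851098 0.00523587 0.06460158] z mid 0.06868465896160747
bow [ 0.50590013 -0.2693927   0.13601913] 77
top 370 slope [-0.00024951 -0.00697981  0.06614603] z mid 0.06691169072067926
bow [ 0.50334057 -0.26578144  0.13486988] 118
[5.23011947e-01 3.42206772e-04 2.36771095e-01] [-0.72847452  0.23818176 -0.83685757]
```

View pics/end_scene.png

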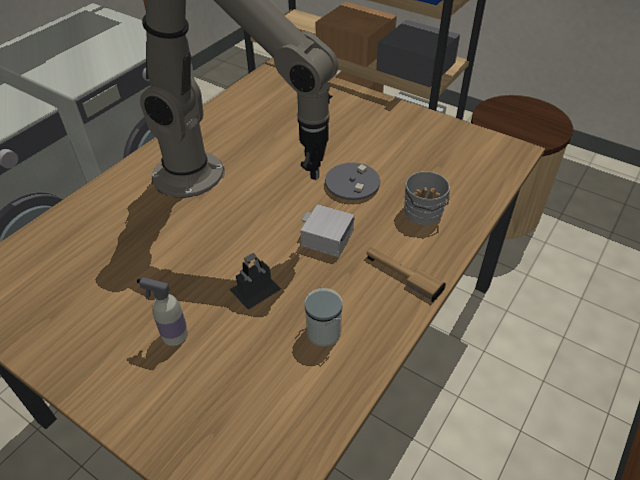

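The lid at (328,228) is flat and shut, the tongs stand at (253,278), and the arm is clear of everything. Handing in.

```bash
python3 -c "
from workcell import job; print(job.close_job())"
```

```text
the job is handed in; nothing more can be done
None
```

The round tablet is on the floor of the tin, set down with the tongs; the lid is shut, the tongs are back upright in their stand, and the job was handed in at about 32 s (no verdict was returned).

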